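Feed the mounted specimens into the hardness tester's slot

ROBOT

A 7-joint arm with a two-finger parallel gripper is mounted at the origin on the work surface. World frame = base frame: x ahead of the robot, y to its left, z up, the work surface at z = 0. Lengths are in m, angles in rad, forces in N, time in s.
With the tool pointing down it reaches from about 0.425 to 0.95 m from the base axis. Payload 4.7 kg.
Tool frame: the origin (TCP) lies on the centre line of the jaws, within the pads' length; the fingertips stand 19 mm ahead of it and the grasp point (between the pads) is the TCP (tip_reach is the distance from the TCP to the fingertips, in m); z points along the fingers, y is the line along which they close (so a half turn about z gives the same grasp; the last joint's range is limited). The gripper opens to 87 mm and grips with 3 to 60 N. Pads are 19 mm wide; open, the fingers measure 117 mm over their backs; the gripper's body (75 mm by 190 mm) begins 51 mm behind the grasp point.
Start: joints at [-1.301, 0.469, -0.049, 1.532, 0.024, 1.141, -0.082], TCP at [0.199, 0.645, 0.242] pointing down, gripper open.
Joint ranges: [-2.59, 2.59], [-0.33, 1.99], [-1.39, 1.29], [0.1, 2.45], [-1.04, 4.18], [0.21, 1.99], [-2.66, 2.66]. Speed limits (rad/s): [2.57, 2.57, 3.14, 3.14, 3.14, 3.14, 3.14].

INTERFACE

Orientations are given as a unit quaternion [x, y, z, w].
In Python, from plant import state, read_camera, hand_in, tip_reach gives the robot as it stands. The module is installed in compiled form; this text tells all that it offers.
- The arm moves only by the tool arm_command, never from a script. Its argument "motion" is text: rows parted by semicolons, each of 7 numbers parted by spaces: the shift along the world's x, y, z in cm, then the turn, a rotation vector about the world's x, y, z in degrees, then the closure, from 0 (fully open) to 1 (shut). A call has 1 to 8 rows; each row is the pose to reach, as a shift and turn from the pose commanded when the call began; what a row does not reach only later rows make up. A row lasts 1/10 s, in which the tool goes at most 50 mm and 8.59 degrees, less where a joint would pass 70% of its speed; a pose out of reach is approached as far as the arm can. A call with a gripper value outside its range is refused whole. The fingers move at their own pace and stop on an object; "grip_force" is the grip in N (left out, the last holds). Time passes only in rows, so rows that repeat a pose let the fingers close. It gives the time, the measured TCP pose, the force, the opening and the grip force at its end, in the units of the state.
- state(): the state, without advancing time (a new reading comes with each control period).
- read_camera(name): name is "scene" or "side" or "wrist"; returns a dict with "image" (400x640x3 uint8, red, green, blue), "fx", "fy", "cx", "cy" (pixels), "camera_from_world" (4x4, takes a point from world to camera coordinates). Camera axes: x right, y down, z forward; pixel columns grow to the right and rows downward; lengths in m; the calibration is good to about 2 mm. A picture is of the moment at which its call begins. There is no depth.
- hand_in(): hands the job in; it is judged then, once.
The state is a dict: "clock": time; "qpos": joint angles; "qvel": joint speeds; "joint_efforts": joint torques, N m; "eef_pos": TCP position; "orientation": TCP orientation; "wrist_force": force on the tool from outside, world axes, zero at the start; "wrist_torque": the same for the moment, N m; "opening": finger opening in m; "gripper_force": force on a finger pad.
Only numpy, scipy, OpenCV 4.12 (cv2) and the standard library are available. Lean on these libraries where they do the work, as an engineer would, in place of code of your own. Each camera call takes 0.05 s, during which the arm holds its last target. There are 200 camera calls.

TASK

With the fingertips, gently sweep the three round black specimen pucks across the tray, one at a time through the narrow gate, until all three stand in single file wholly inside the slot. Only push them along the tray floor: do not grip, lift or tip them. Leave the square steel block, the vee block and everything else where they are.

Things in the scene. Friction and masses are not known exactly. Their poses are not given: they have to be found in the camera images.
- tray: Fixed flat aluminium feed tray. Origin on its underside, z up, +y = sweep direction: sorting floor, gate, slot. Its floor is 6 mm above the table; all rims and rails are 10 mm high above the floor, so pucks stand 15 mm proud of them. Tray frame, mm: sorting floor x -105..105, y -195..0, rimmed at sides and rear; from y 0 to 60 straight funnel rails narrow it from x +-105 to +-17.5.
- gate (a point): Middle of the gate, the 35 mm wide mouth of the slot at the funnel's narrow end, on the tray floor: tray frame (0, 60, 6) mm; axes as the tray.
- slot_end (a point): Middle of the slot's closed end on the tray floor, tray frame (0, 165, 6) mm; axes as the tray. The slot runs straight from the gate to the inner face of the end stop here: 105 mm long, 35 mm wide, between 6 mm thick steel rails; it takes the three pucks in single file (90 mm).
- specimen1: Mounted specimen: upright round puck of black resin, 30 mm diameter, 25 mm high, about 50 g, a small polished steel square in its top face; stands loose on the tray floor and slides when pushed. Origin: centre of its underside; z up. The three are alike.
- specimen2: Mounted specimen: upright round puck of black resin, 30 mm diameter, 25 mm high, about 50 g, a small polished steel square in its top face; stands loose on the tray floor and slides when pushed. Origin: centre of its underside; z up. The three are alike.
- specimen3: Mounted specimen: upright round puck of black resin, 30 mm diameter, 25 mm high, about 50 g, a small polished steel square in its top face; stands loose on the tray floor and slides when pushed. Origin: centre of its underside; z up. The three are alike.
- ref_block: Bystander among the pucks: square steel hardness reference block, 30 x 30 mm, 15 mm high, loose on the sorting floor. Origin: centre of its underside.
- vee_block: Bystander at the rear of the sorting floor: dark steel vee block, 40 mm (its x) x 20 mm (its y), 22 mm high, loose. Origin: centre of its underside.
- loupe: Bystander on the table to the robot's left: black eye loupe, 36 mm diameter, 40 mm high. Origin: centre of its underside.
- etchant: Bystander to the robot's right: amber bottle, 60 mm diameter, 130 mm high. Origin: centre of its underside.
- driver: Bystander to the robot's right: screwdriver lying down, 160 mm long along its x. Origin: on the table under its mid-length.
- mug: Bystander to the robot's left: white mug, 80 mm diameter, 90 mm high. Origin: centre of its underside.
- mouse: Bystander to the robot's left: black computer mouse on a 3 mm thick mouse pad, 105 x 60 mm, 34 mm high. Origin: centre of its underside.

How it is judged:
On the way, in this order (a step that is already met when the one before it is completed fails the run):
1. a first specimen is through the gate and in the slot (((y of specimen1 in the frame of tray between 0.072 and 0.17 m and x of specimen1 in the frame of tray between -0.012 and 0.012 m and z of specimen1 in the frame of tray below 0.01 m) or (y of specimen2 in the frame of tray between 0.072 and 0.17 m and x of specimen2 in the frame of tray between -0.012 and 0.012 m and z of specimen2 in the frame of tray below 0.01 m) or (y of specimen3 in the frame of tray between 0.072 and 0.17 m and x of specimen3 in the frame of tray between -0.012 and 0.012 m and z of specimen3 in the frame of tray below 0.01 m))), for 0.1 s.
2. a second one is in the slot with it ((((y of specimen1 in the frame of tray between 0.072 and 0.17 m and x of specimen1 in the frame of tray between -0.012 and 0.012 m and z of specimen1 in the frame of tray below 0.01 m) and (y of specimen2 in the frame of tray between 0.072 and 0.17 m and x of specimen2 in the frame of tray between -0.012 and 0.012 m and z of specimen2 in the frame of tray below 0.01 m)) or ((y of specimen1 in the frame of tray between 0.072 and 0.17 m and x of specimen1 in the frame of tray between -0.012 and 0.012 m and z of specimen1 in the frame of tray below 0.01 m) and (y of specimen3 in the frame of tray between 0.072 and 0.17 m and x of specimen3 in the frame of tray between -0.012 and 0.012 m and z of specimen3 in the frame of tray below 0.01 m)) or ((y of specimen2 in the frame of tray between 0.072 and 0.17 m and x of specimen2 in the frame of tray between -0.012 and 0.012 m and z of specimen2 in the frame of tray below 0.01 m) and (y of specimen3 in the frame of tray between 0.072 and 0.17 m and x of specimen3 in the frame of tray between -0.012 and 0.012 m and z of specimen3 in the frame of tray below 0.01 m)))), for 0.1 s.
3. all three are in the slot (y of specimen1 in the frame of tray between 0.072 and 0.17 m and x of specimen1 in the frame of tray between -0.012 and 0.012 m and z of each of specimen1, specimen2, specimen3 in the frame of tray below 0.01 m and y of specimen2 in the frame of tray between 0.072 and 0.17 m and x of specimen2 in the frame of tray between -0.012 and 0.012 m and y of specimen3 in the frame of tray between 0.072 and 0.17 m and x of specimen3 in the frame of tray between -0.012 and 0.012 m), for 0.1 s.
At the end, for the whole second after the job is handed in: All three pucks stand upright (within 7 degrees) and at rest on the slot floor, each centre at least 12 mm past the gate and within 12 mm of the slot's middle line (all of step 3 and angle between each of specimen1, specimen2, specimen3's own z axis and vertical below 0.12 rad and linear speed of each of specimen1, specimen2, specimen3 below 0.01 m/s); the robot touches nothing.
It fails at once if a specimen is lifted off the tray floor or carried (6 mm or more) (z of any of specimen1, specimen2, specimen3 in the frame of tray above 0.012 m).
It fails at once if a specimen is tipped (more than 30 degrees) (angle between any of specimen1, specimen2, specimen3's own z axis and vertical above 0.52 rad).
It fails at once if a specimen is squeezed or rammed by the fingers with more than 20 N (contact force between the fingers and specimen1 above 20 N or contact force between the fingers and specimen2 above 20 N or contact force between the fingers and specimen3 above 20 N).
It fails at once if the square block, the vee block or another bystander is moved more than 15 mm (distance of any of ref_block, vee_block, loupe, etchant, driver, mug, mouse from where it was at the start of the episode above 0.015 m).
It also fails if it takes over 62 s, if anything falls off the work surface, if the arm or the gripper's body presses on something with over 40 N, if the wrist force passes 120 N, or if a joint passes its speed limit or range.

## Working session

There is one attempt and no reset: what is moved stays moved. The work goes in short steps, Python scripts to look and compute and a tool call to move; the robot and the scene stay as the last step left them, time stands still between calls to the robot, and variables do not carry over. Pictures are saved under pics/ and viewed, at most 10 in all, crops included, and the job is handed in when it is done.

Besides the shell and the picture viewer there is one more tool, called as a command line: name --argument value ..., lists and objects as JSON in quotes. arm_command: Moves the arm, as the interface text tells. Its arguments: {"type":"object","properties":{"motion":{"type":"string"},"grip_force":{"type":"number"}},"required":["motion"]}

```bash
mkdir -p pics
python3 - <<'E'
from plant import *
import cv2,numpy as np,pickle
s=state();print(s['clock'],s['eef_pos'],s['orientation'],s['opening'],tip_reach)
for n in ['scene','side']:
    c=read_camera(n);pickle.dump(c,open(n+'0.pkl','wb'))
    cv2.imwrite(f'pics/{n}0.png',c['image'][:,:,::-1])
    print(n,c['fx'],c['cx'],c['cy'],np.round(c['camera_from_world'],3).tolist())
E
```

```text
0.0 [0.19851505 0.64455496 0.24047597] [ 1.48819675e-01  9.88863850e-01 -9.88856391e-04 -1.11923701e-04] 0.0870761004860988 0.019
scene 388.76549351903896 320.1184082962197 200.63837180476472 [[-0.716, 0.699, 0.005, 0.372], [0.507, 0.525, -0.684, -0.216], [-0.481, -0.487, -0.729, 1.439], [0.0, 0.0, 0.0, 1.0]]
side 383.99974748944004 322.9043557122527 204.58217004803652 [[0.825, -0.564, 0.022, -0.434], [-0.302, -0.473, -0.828, 0.22], [0.477, 0.676, -0.561, 0.983], [0.0, 0.0, 0.0, 1.0]]
```

View pics/scene0.png

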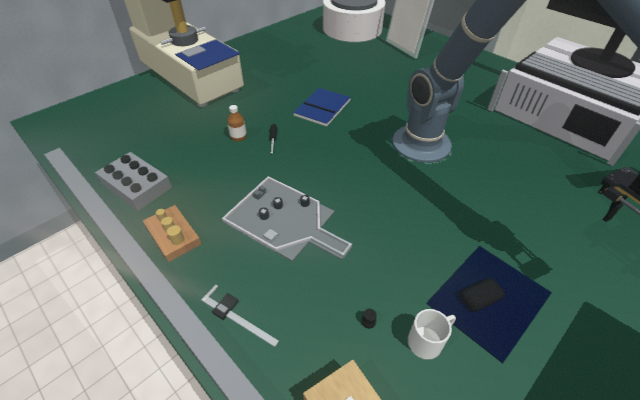

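View pics/side0.png

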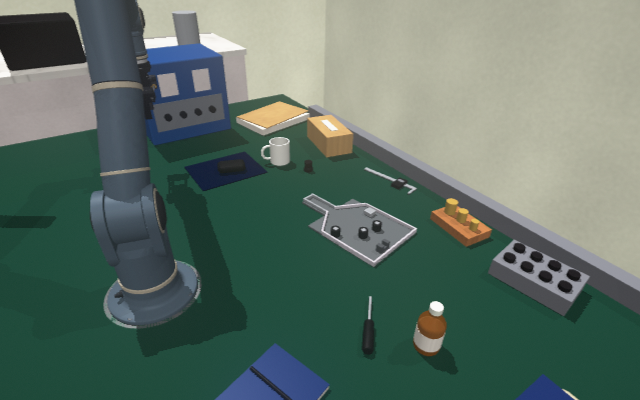

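The scene view shows the tray around (285,218), with pucks near (263,213), (278,203) and (305,201). The ref block is at (270,234), the vee block at (260,192), and the slot points to (345,248). I'll zoom in.

Run:
```python
import cv2,pickle
a=pickle.load(open('scene0.pkl','rb'))['image'][170:265,215:360,::-1]
cv2.imwrite('pics/sc_crop.png',cv2.resize(a,None,fx=5.5,fy=5.5,interpolation=cv2.INTER_CUBIC))
a=pickle.load(open('side0.pkl','rb'))['image'][185:270,295:425,::-1]
cv2.imwrite('pics/si_crop.png',cv2.resize(a,None,fx=6,fy=6,interpolation=cv2.INTER_CUBIC))
```

```text
(no output)
```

View pics/sc_crop.png

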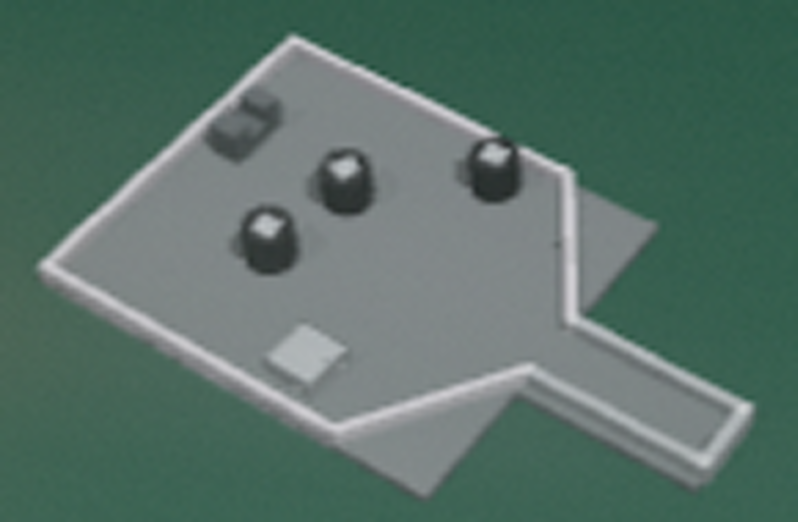

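View pics/si_crop.png

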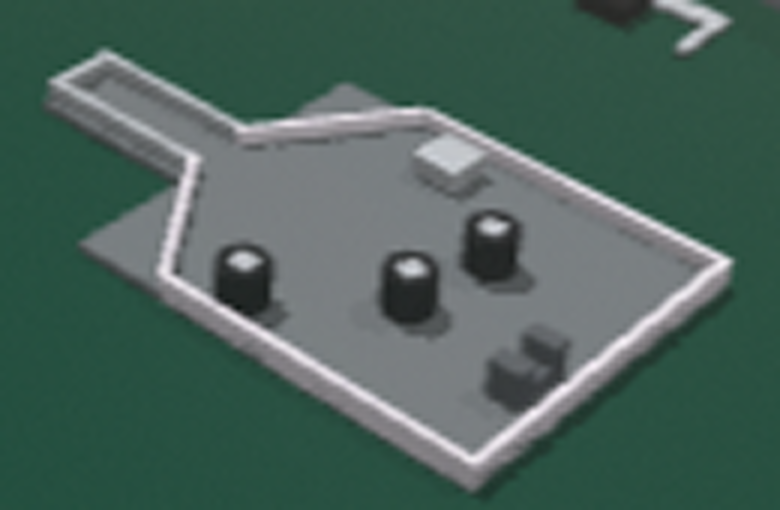

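The crops show the rims, funnel, slot and puck-top squares clearly. I picked the corner pixels from both views and will cast rays from them.

```bash
cat > h.py <<'E'
import numpy as np,json
def ray(c,uv,z):
    T=np.array(c['camera_from_world']);R=T[:3,:3];o=-R.T@T[:3,3]
    d=R.T@np.array([(uv[0]-c['cx'])/c['fx'],(uv[1]-c['cy'])/c['fy'],1])
    return (o+d*(z-o[2])/d[2])[:2]
def rigid(P,Q):
    a=P-P.mean(0);b=Q-Q.mean(0);th=np.arctan2((a[:,0]*b[:,1]-a[:,1]*b[:,0]).sum(),(a*b).sum())
    R=np.array([[np.cos(th),-np.sin(th)],[np.sin(th),np.cos(th)]]);return th,R,Q.mean(0)-R@P.mean(0)
E
python3 - <<'E'
from h import *;import pickle
P=np.array([[108,-198],[-108,-198],[108,1],[-108,1],[20.5,61],[-20.5,61],[20.5,168],[-20.5,168]])/1000
px={'scene':([(45,268),(293,40),(335,433),(570,173),(530,372),(572,318),(706,463),(748,408)],[(267,225),(344,166),(495,152)],(307,355),(243,118),5.5,215,170),
'side':([(727,264),(474,462),(428,112),(165,270),(245,132),(193,158),(105,55),(55,85)],[(494,227),(411,267),(244,262)],(450,158),(528,360),6,295,185)}
D={}
for n,(cor,pk,rb,vb,s,ox,oy) in px.items():
    c=pickle.load(open(n+'0.pkl','rb'))
    f=lambda p,z:ray(c,((p[0]+.5)/s-.5+ox,(p[1]+.5)/s-.5+oy),z)
    D[n]=(np.array([f(p,.016) for p in cor]),np.array([f(p,.031) for p in pk]+[f(rb,.021),f(vb,.028)]))
print('view diff mm',np.round((D['scene'][0]-D['side'][0])*1e3,1).tolist(),np.round((D['scene'][1]-D['side'][1])*1e3,1).tolist())
Q=(D['scene'][0]+D['side'][0])/2;th,R,t=rigid(P,Q)
print('resid',np.round((P@R.T+t-Q)*1e3,1).tolist());print('th',np.degrees(th),'t',t)
W=(D['scene'][1]+D['side'][1])/2
print('world',W.round(4).tolist());print('tray mm',((W-t)@R*1e3).round(1).tolist())
json.dump(dict(th=th,t=t.tolist()),open('tray.json','w'))
E
```

```text
view diff mm [[1.2, 8.6], [0.2, 5.0], [-0.4, 9.2], [-4.3, 2.0], [1.2, 10.0], [-0.7, 4.3], [-0.3, 4.4], [0.9, 7.2]] [[-1.8, 3.6], [-2.4, 1.7], [-1.6, 3.2], [4.1, 10.7], [9.4, 14.9]]
resid [[0.6, 0.4], [-0.5, -0.6], [-0.4, 1.0], [-1.7, -1.7], [0.1, 0.9], [-0.0, 0.1], [0.5, -0.7], [1.5, 0.5]]
th 12.299660109303066 t [ 0.59625708 -0.01949946]
world [[0.6461, -0.1172], [0.588, -0.121], [0.5197, -0.0712], [0.6802, -0.0428], [0.5976, -0.199]]
tray mm [[27.9, -106.1], [-29.7, -97.4], [-85.8, -34.2], [77.0, -40.7], [-36.9, -175.7]]
```

arm_command --motion "3 -4 0 0 0 -7 0.77; 6 -8 0 0 0 -14 0.77; 9 -12 0 0 0 -21 0.77; 12 -16 0 0 0 -28 0.77; 14.5 -20.5 0 0 0 -35 0.77; 17 -25 0 0 0 -42 0.77; 19.5 -29.5 0 0 0 -49 0.77; 22 -34 0 0 0 -56 0.77"

```text
clock: 0.9
eef_pos: [0.4163, 0.3082, 0.2414]
orientation: [0.598, 0.802, -0.0, -0.0]
wrist_force: [1.7, 0.2, 0.5]
opening: 0.0309
gripper_force: 0.0
```

arm_command --motion "2.5 -4.2 0 0 0 -4.6 0.77; 5 -8.4 0 0 0 -4.6 0.77; 7.5 -12.6 0 0 0 -4.6 0.77; 10 -16.8 0 0 0 -4.6 0.77; 12.5 -21 0 0 0 -4.6 0.77; 15 -25.2 0 0 0 -4.6 0.77; 17.5 -29.4 0 0 0 -4.6 0.77; 20 -33.6 0 0 0 -4.6 0.77"

```text
clock: 1.7
eef_pos: [0.6163, -0.0273, 0.2412]
orientation: [0.627, 0.779, -0.0, -0.0]
wrist_force: [0.6, 0.6, 0.4]
opening: 0.02
gripper_force: 0.0
```

arm_command --motion "1.2 -4 -2 0 0 0 0.77; 2.4 -8 -5 0 0 0 0.77; 3.5 -12 -8 0 0 0 0.77; 3.5 -12 -10 0 0 0 0.77; 3.5 -12 -10 0 0 0 0.77"

```text
clock: 2.2
eef_pos: [0.6481, -0.1469, 0.1374]
orientation: [0.629, 0.778, -0.002, -0.003]
wrist_force: [0.3, 0.9, -0.4]
opening: 0.02
gripper_force: 0.0
```

Run:
```python
from plant import *
import cv2,pickle
print(state()['eef_pos'])
c=read_camera('wrist');pickle.dump(c,open('wrist1.pkl','wb'));cv2.imwrite('pics/w1.png',c['image'][:,:,::-1])
```

```text
[ 0.6480702  -0.1468953   0.13744614]
```

View pics/w1.png

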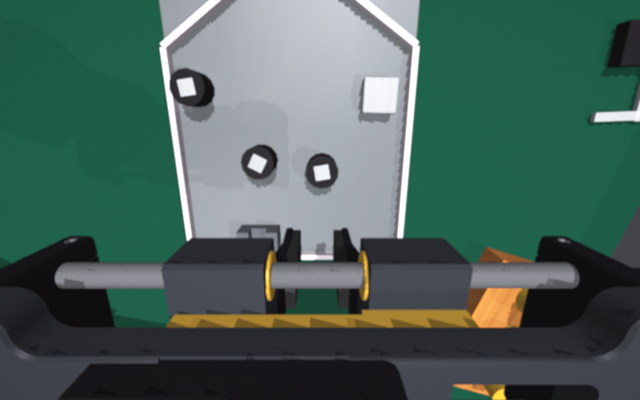

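The wrist view shows the pucks at (322,172), (257,163) and (187,87), the ref block at (380,95), and the shoulders at (163,46) and (418,45). Puck 1 lines up with the fingers.

Run:
```python
from h import *;import pickle
from plant import state
c=pickle.load(open('wrist1.pkl','rb'));d=json.load(open('tray.json'));th=d['th'];t=np.array(d['t'])
R=np.array([[np.cos(th),-np.sin(th)],[np.sin(th),np.cos(th)]])
for n,uv,z in [('p1',(322,172),.031),('p2',(257,163),.031),('p3',(187,87),.031),('ref',(380,94),.021),('shL',(163,46),.016),('shR',(418,45),.016)]:
    w=ray(c,uv,z);print(n,w.round(4),((w-t)@R*1e3).round(1))
s=state();print(s['eef_pos'],((s['eef_pos'][:2]-t)@R*1e3).round(1),s['qpos'])
```

```text
p1 [ 0.6461 -0.1181] [  27.7 -107. ]
p2 [ 0.5874 -0.1225] [-30.6 -98.7]
p3 [ 0.5205 -0.0719] [-85.2 -35. ]
ref [ 0.681  -0.0422] [ 78.  -40.2]
shL [ 0.4909 -0.0433] [-108.1   -0.8]
shR [0.7028 0.0028] [108.8  -0.9]
[ 0.64957071 -0.14541713  0.13965704] [  25.3 -134.4] [-0.14512022  0.57852838  0.43980076  1.67369512 -0.28857065  0.95862082
  0.61384547]
```

arm_command --motion "0 0 0 0 0 0 0.77; 0 0 -3 0 0 0 0.77; 0 0 -6 0 0 0 0.77; 0 0 -8.5 0 0 0 0.77; 0 0 -9.7 0 0 0 0.77; 0 0 -10.2 0 0 0 0.77; 0 0 -10.2 0 0 0 0.77; 0 0 -10.2 0 0 0 0.77"

```text
clock: 3.05
eef_pos: [0.652, -0.1458, 0.0412]
orientation: [0.627, 0.779, 0.001, 0.001]
wrist_force: [0.2, -0.9, 0.2]
opening: 0.0199
gripper_force: 0.0
```

arm_command --motion "0 0 0 0 0 0 0.77; 0 0 0 0 0 0 0.77"

```text
clock: 3.25
eef_pos: [0.6514, -0.1459, 0.0406]
orientation: [0.627, 0.779, 0.0, 0.001]
wrist_force: [-0.6, 0.3, 0.1]
opening: 0.02
gripper_force: 0.0
```

arm_command --motion "0 0 -0.2 0 0 0 0.77; -0.2 0.5 -0.25 0 0 0 0.77; -0.4 1 -0.25 0 0 0 0.77; -0.8 2 -0.25 0 0 0 0.77; -1.2 3 -0.25 0 0 0 0.77; -1.6 4 -0.25 0 0 0 0.77; -2 5 -0.25 0 0 0 0.77; -2.4 6 -0.25 0 0 0 0.77"

```text
clock: 4.05
eef_pos: [0.6264, -0.0845, 0.0371]
orientation: [0.627, 0.779, 0.0, -0.0]
wrist_force: [0.2, -0.7, 0.4]
opening: 0.0202
gripper_force: 0.2
```

arm_command --motion "-0.4 1 0 0 0 0 0.77; -0.8 2 0 0 0 0 0.77; -1.2 3 0 0 0 0 0.77; -1.6 4 0 0 0 0 0.77; -2 5 0 0 0 0 0.77; -2.4 6 0 0 0 0 0.77; -2.8 7 0 0 0 0 0.77; -2.8 7 0 0 0 0 0.77"

```text
clock: 4.85
eef_pos: [0.5981, -0.0133, 0.0369]
orientation: [0.626, 0.78, 0.0, -0.001]
wrist_force: [-0.5, 0.1, -0.9]
opening: 0.0199
gripper_force: 0.0
```

```bash
cat > look.py <<'E'
import sys,cv2,pickle
from plant import *
from h import *
d=json.load(open('tray.json'));th=d['th'];t=np.array(d['t'])
R=np.array([[np.cos(th),-np.sin(th)],[np.sin(th),np.cos(th)]])
s=state();print(s['clock'],s['eef_pos'].round(4),'tool tray mm',((s['eef_pos'][:2]-t)@R*1e3).round(1))
# puck tops: bright squares enclosed in black, in scene view, inside tray outline
def look(n):
    c=read_camera(n);im=c['image'];g=cv2.cvtColor(im,cv2.COLOR_RGB2GRAY)
    _,_,st,ce=cv2.connectedComponentsWithStats((g>150).astype('uint8'))
    for a,p in zip(st[1:],ce[1:]):
        if a[4]<400:
            q=(ray(c,p,.031)-t)@R*1e3
            ring=cv2.dilate((cv2.circle(np.zeros_like(g),(int(p[0]+.5),int(p[1]+.5)),max(3,int(.011*c['fx']/1.0)),1,1)),None)
            if abs(q[0])<112 and -205<q[1]<175: print(n,p.round(1),a[4],q.round(1))
    return c
for n in sys.argv[1:]:
    c=look(n);cv2.imwrite(f'pics/{n}_{int(s["clock"]*100)}.png',c['image'][:,:,::-1])
E
python3 look.py scene side wrist
```

```text
4.85 [ 0.5981 -0.0133  0.0369] tool tray mm [3.1 5.6]
scene [268. 177.] 1 [ -94.8 -183.3]
scene [304.2 224.2] 12 [ 2.9 28.3]
scene [267.2 236.1] 16 [ 96.4 -33.2]
side [328.8 224.6] 192 [-85.8  -9.7]
side [387.8 223.8] 245 [  46.5 -136.5]
wrist [452.7 243.9] 18 [82.8  8.3]
wrist [460.3 250.7] 6 [87.9  4. ]
wrist [267.6 278.2] 137 [-26.2 -14.5]
wrist [364.4 259. ] 12 [31.8 -1.5]
wrist [343.2 275.3] 6 [ 19.5 -12.5]
wrist [366.1 287.4] 55 [ 33.7 -20.8]
wrist [152.3 307.4] 224 [-99.4 -35.2]
wrist [469.8 300.5] 167 [ 98.6 -30.1]
wrist [165.1 308.2] 66 [-91.4 -35.9]
wrist [453.5 391.6] 89 [  98.6 -103.7]
```

arm_command --motion "-0.3 0.9 0.1 0 0 0 0.77; -0.6 1.9 0.1 0 0 0 0.77; -0.95 2.8 0.1 0 0 0 0.77; -1.15 3.8 0.1 0 0 0 0.77; -1.35 4.8 0.1 0 0 0 0.77; -1.55 5.7 0.1 0 0 0 0.77; -1.8 6.7 0.1 0 0 0 0.77; -2 7.7 0.1 0 0 0 0.77"

```text
clock: 5.8
eef_pos: [0.5785, 0.0622, 0.0381]
orientation: [0.627, 0.779, 0.0, -0.0]
wrist_force: [-0.2, -0.3, 0.5]
opening: 0.0201
gripper_force: 0.2
```

arm_command --motion "-0.2 1 0 0 0 0 0.77; -0.4 2 0 0 0 0 0.77; -0.65 3 0 0 0 0 0.77; -0.85 3.9 0 0 0 0 0.77; -0.85 3.9 0 0 0 0 0.77; -0.85 3.9 0 0 0 0 0.77"

```text
clock: 6.4
eef_pos: [0.5703, 0.1005, 0.0381]
orientation: [0.627, 0.779, 0.0, 0.0]
wrist_force: [0.4, -0.2, -1.4]
opening: 0.02
gripper_force: 0.0
```

```bash
python3 look.py scene side
```

```text
6.4 [0.5703 0.1005 0.0381] tool tray mm [  0.2 122.7]
scene [254.9 216.9] 333 [  60.5 -108.5]
scene [289. 187.] 1 [-95.6 -99.2]
scene [291. 188.] 1 [-95.5 -91.3]
scene [293. 189.] 1 [-95.4 -83.4]
scene [295. 190.] 1 [-95.3 -75.6]
scene [297. 191.] 1 [-95.2 -67.7]
scene [299. 192.] 1 [-95.1 -60. ]
scene [301. 193.] 1 [-95.  -52.3]
scene [316.6 204.9] 51 [-79.9  16.2]
scene [270.3 233.7] 85 [ 84.8 -31.5]
scene [302. 239.] 1 [50.5 54.2]
scene [295.5 241. ] 2 [66.2 43.2]
scene [298.5 240. ] 2 [58.8 48.1]
scene [339.5 242. ] 12 [  1.2 147.3]
scene [343.2 248.5] 52 [ 14.5 167.3]
scene [292.5 242. ] 2 [73.7 38.3]
side [307.2 199.4] 14 [-33.8 136.7]
side [380.7 228.9] 393 [  10. -136.]
side [336.5 206. ] 4 [ 6.9 41. ]
side [340. 206.] 1 [15.  32.8]
side [326. 215.] 1 [-54.8  30.8]
side [325. 219.] 1 [-72.7  18.4]
side [324.2 228.5] 44 [-109.9  -12.9]
```

arm_command --motion "0.5 -2 0 0 0 0 0.77; 0.9 -4 2 0 0 0 0.77; 1.2 -7 5 0 0 0 0.77; 1.5 -11 6 0 0 0 0.77; 1.8 -15 6 0 0 0 0.77; 2.1 -19 6 0 0 0 0.77; 2.4 -23 6 0 0 0 0.77; 2.4 -25.5 6 0 0 0 0.77"

```text
clock: 7.3
eef_pos: [0.5939, -0.1597, 0.0985]
orientation: [0.629, 0.777, -0.001, 0.001]
wrist_force: [-0.2, 0.7, 0.1]
opening: 0.0202
gripper_force: 0.0
```

arm_command --motion "0 0 0 0 0 0 0.77; 0 0 -2 0 0 0 0.77; 0 0 -4 0 0 0 0.77; 0 0 -5.5 0 0 0 0.77; 0 0 -6 0 0 0 0.77; 0 0 -6 0 0 0 0.77"

```text
clock: 7.9
eef_pos: [0.5939, -0.1543, 0.0373]
orientation: [0.627, 0.779, -0.0, -0.001]
wrist_force: [0.3, -0.5, 0.0]
opening: 0.0198
gripper_force: 0.0
```

arm_command --motion "0 0.4 0 0 0 0 0.77; 0 0.8 0 0 0 0 0.77; 0 1.6 0 0 0 0 0.77; 0 2.6 0 0 0 0 0.77; -0.1 3.6 0 0 0 0 0.77; -0.1 4.7 0 0 0 0 0.77; -0.1 5.8 0 0 0 0 0.77; -0.1 6.9 0 0 0 0 0.77"

```text
clock: 8.7
eef_pos: [0.5933, -0.0846, 0.0381]
orientation: [0.627, 0.779, 0.0, 0.0]
wrist_force: [0.1, -1.2, 0.3]
opening: 0.02
gripper_force: 0.5
```

arm_command --motion "0 1.1 0 0 0 0 0.77; 0 2.2 0 0 0 0 0.77; 0 3.3 0 0 0 0 0.77; 0 4.4 0 0 0 0 0.77; -0.1 5.5 0 0 0 0 0.77; -0.1 6.6 0 0 0 0 0.77; -0.1 7.7 0 0 0 0 0.77; -0.1 8.5 0 0 0 0 0.77"

```text
clock: 9.5
eef_pos: [0.5923, 0.0007, 0.038]
orientation: [0.627, 0.779, 0.0, -0.0]
wrist_force: [0.2, -0.6, 1.0]
opening: 0.02
gripper_force: 0.6
```

```bash
python3 look.py scene | grep -v ' 1 \['
```

```text
9.5 [0.5923 0.0007 0.038 ] tool tray mm [ 0.4 20.6]
scene [286.5 186. ] 2 [ -94.8 -108.5]
scene [323.  224.7] 73 [-25.9  74.9]
scene [308.4 225.9] 11 [ 1.5 42.2]
scene [267.8 235.9] 24 [ 94.9 -32.3]
scene [339.9 241.9] 14 [  0.4 148. ]
```

arm_command --motion "-0.2 1 0 0 0 0 0.77; -0.4 2 0 0 0 0 0.77; -0.65 3 0 0 0 0 0.77; -0.85 4 0 0 0 0 0.77; -1.1 5 0 0 0 0 0.77; -1.3 6 0 0 0 0 0.77; -1.55 7 0 0 0 0 0.77; -1.6 7.2 0 0 0 0 0.77"

```text
clock: 10.35
eef_pos: [0.5759, 0.0733, 0.038]
orientation: [0.627, 0.779, 0.0, -0.0]
wrist_force: [0.3, 0.1, -0.3]
opening: 0.0199
gripper_force: 0.1
```

```bash
python3 look.py scene | grep -v ' 1 \['
```

```text
10.35 [0.5759 0.0733 0.038 ] tool tray mm [-0.1 95. ]
scene [252.7 217.1] 313 [  64.7 -113.3]
scene [303.5 194. ] 2 [-95.8 -43.3]
scene [304.5 197.5] 10 [-85.1 -32.1]
scene [310.  197.5] 2 [-94.6 -17.9]
scene [270.3 233.7] 85 [ 84.8 -31.5]
scene [330.5 237. ] 10 [  0.2 117. ]
scene [337.5 237. ] 2 [-10.7 133.4]
scene [298.8 240.4] 16 [59.5 49.7]
scene [339.7 242. ] 13 [  0.9 147.7]
scene [339.9 247.7] 72 [ 17.3 158.4]
scene [289.5 243. ] 2 [81.1 33.4]
scene [292.5 242. ] 2 [73.7 38.3]
```

arm_command --motion "0.4 -2 0 0 0 0 0.77; 0.5 -4 2 0 0 -7 0.77; -1 -7 5 0 0 -15 0.77; -2.5 -10 6 0 0 -23 0.77; -4.5 -13 6 0 0 -31 0.77; -6 -15.5 6 0 0 -39 0.77; -7.4 -17.2 6 0 0 -46 0.77; -7.4 -17.2 6 0 0 -46 0.77"

```text
clock: 11.2
eef_pos: [0.5001, -0.1039, 0.0983]
orientation: [0.883, 0.469, -0.001, 0.0]
wrist_force: [0.5, -0.1, 0.0]
opening: 0.0203
gripper_force: 0.0
```

arm_command --motion "0 0 0 0 0 0 0.77; 0 0 0 0 0 0 0.77"

```text
clock: 11.4
eef_pos: [0.5033, -0.0996, 0.0981]
orientation: [0.881, 0.473, 0.0, -0.0]
wrist_force: [0.1, 0.7, 1.7]
opening: 0.0199
gripper_force: 0.0
```

```bash
python3 look.py wrist | grep -v ' 1 \['; ls pics
```

```text
11.4 [ 0.5033 -0.0996  0.0981] tool tray mm [-107.9  -58.5]
wrist [314.2 177.1] 312 [-85.7 -35.2]
wrist [355.9 246.5] 31 [-103.5 -100.2]
wrist [483.9 277.4] 37 [ -47.4 -198.9]
sc_crop.png
scene0.png
scene_1035.png
scene_484.png
scene_640.png
scene_950.png
si_crop.png
side0.png
side_484.png
side_640.png
w1.png
wrist_1140.png
wrist_484.png
```

arm_command --motion "0 0 -2 0 0 0 0.77; 0 0 -4 0 0 0 0.77; 0 0 -5.5 0 0 0 0.77; 0 0 -5.9 0 0 0 0.77; 0 0 -5.9 0 0 0 0.77; 0.2 0.3 -5.9 0 0 0 0.77; 0.4 0.6 -5.9 0 0 0 0.77; 0.8 1.2 -5.9 0 0 0 0.77"

```text
clock: 12.25
eef_pos: [0.5108, -0.0886, 0.0397]
orientation: [0.882, 0.471, 0.001, 0.0]
wrist_force: [-0.1, 0.3, -0.4]
opening: 0.0201
gripper_force: 0.2
```

arm_command --motion "0.5 0.7 0 0 0 0 0.77; 1 1.4 0 0 0 0 0.77; 1.5 2.2 0 0 0 0 0.77; 2 2.9 0 0 0 0 0.77; 2.5 3.6 0 0 0 0 0.77; 3 4.4 0 0 0 0 0.77; 3.5 5.1 0 0 0 0 0.77; 4 5.8 0 0 0 0 0.77"

```text
clock: 13.05
eef_pos: [0.5507, -0.0301, 0.0391]
orientation: [0.882, 0.472, 0.0, 0.0]
wrist_force: [-0.5, -0.3, 1.3]
opening: 0.0203
gripper_force: 0.5
```

```bash
python3 look.py scene side| grep -v ' 1 \['
```

```text
13.05 [ 0.5507 -0.0301  0.0391] tool tray mm [-46.8  -0.7]
scene [287.5 186. ] 2 [ -96.6 -105.8]
scene [306. 200.] 3 [-79.  -22.2]
scene [289.5 202. ] 2 [-44.2 -59.3]
scene [320.1 222. ] 59 [-29.5  62.4]
scene [307.2 214.7] 12 [-32.1  15. ]
scene [270.3 233.7] 85 [ 84.8 -31.5]
scene [330.7 237.1] 13 [  0.2 117.6]
scene [337.5 237. ] 2 [-10.7 133.4]
scene [339.9 241.9] 14 [  0.4 148. ]
side [319. 198.] 3 [  0.7 114.9]
side [324.1 213.5] 46 [-52.9  40.9]
side [390.1 226.7] 259 [  39.5 -149.8]
side [336.5 206.4] 10 [ 5.1 39.4]
side [335.3 213.9] 9 [-29.2  13.9]
```

arm_command --motion "0.5 0.7 0 0 0 0 0.77; 1 1.4 0 0 0 0 0.77; 1.5 2.1 0 0 0 0 0.77; 2 2.8 0 0 0 0 0.77; 2.3 3.2 0 0 0 0 0.77; 2.3 3.2 0 0 0 0 0.77; 1.7 2.3 0 0 0 0 0.77; 0.7 0.9 0 0 0 0 0.77"

```text
clock: 13.95
eef_pos: [0.5569, -0.0222, 0.039]
orientation: [0.882, 0.472, 0.0, 0.0]
wrist_force: [0.3, -0.6, 0.8]
opening: 0.0203
gripper_force: 0.0
```

```bash
python3 look.py scene side wrist| grep -v ' 1 \['
```

```text
13.95 [ 0.5569 -0.0222  0.039 ] tool tray mm [-39.    5.7]
scene [306. 203.] 3 [-68.7 -15. ]
scene [320.5 224.1] 51 [-23.6  67.5]
scene [309.7 225.5] 13 [-2.  44.4]
scene [270.3 233.7] 84 [ 85.  -31.4]
scene [330.5 237. ] 12 [  0.2 117. ]
scene [337.5 237. ] 2 [-10.7 133.4]
scene [339.9 241.9] 14 [  0.4 148. ]
side [319.2 197.6] 5 [  3.  116.1]
side [304.7 198.3] 3 [-35.2 147.6]
side [323.9 212.8] 46 [-50.6  43.8]
side [390.  226.6] 260 [  39.6 -149.4]
side [335.5 207. ] 8 [ 0.2 39.4]
side [354.5 206. ] 4 [49. -1.]
wrist [438.5  14. ] 2 [87.2 45.7]
wrist [169.   48.1] 97 [-12.8 129.3]
wrist [456.  45.] 3 [84.6 29.3]
wrist [459.   46.5] 2 [85.2 27.7]
wrist [466.7  61. ] 3 [83.8 19.9]
wrist [489.5  90.3] 105 [83.5  0.7]
wrist [213.7  90.2] 50 [-13.  101.7]
wrist [473.   93.5] 2 [76.7  5.6]
wrist [480.5  97. ] 2 [78.3  1.5]
wrist [489.5  96. ] 2 [81.8 -1.5]
wrist [473.5  98. ] 2 [75.6  3.7]
wrist [489.   99.5] 2 [80.6 -2.6]
wrist [475.5 102.9] 15 [74.8  1. ]
wrist [479.5 101. ] 2 [76.8  0.3]
wrist [489.5 105.5] 2 [79.  -5.2]
wrist [491.7 109. ] 6 [78.8 -7.4]
wrist [487.5 108.5] 2 [77.4 
[... 386 characters left out ...]
 [ 46.8 -40.4]
wrist [479.5 201.5] 2 [ 44.  -43.1]
wrist [482.5 200. ] 2 [ 45.8 -43.6]
wrist [477.5 204.5] 2 [ 42.2 -43.7]
wrist [473.3 221.8] 6 [ 34.1 -50.4]
wrist [477.  220.5] 2 [ 36.1 -51.3]
wrist [478.5 224.3] 6 [ 35.2 -53.8]
wrist [288.5 225. ] 2 [-41.1  25.3]
wrist [468.5 225. ] 2 [ 31. -50.]
wrist [473.3 225.5] 6 [ 32.7 -52.3]
wrist [469.5 227. ] 2 [ 30.6 -51.4]
wrist [471.4 230.9] 7 [ 29.9 -54.1]
wrist [478.3 230. ] 3 [ 33.  -56.6]
wrist [474.5 233. ] 2 [ 30.3 -56.5]
wrist [470.3 234.7] 3 [ 28.  -55.6]
wrist [469.9 239.7] 10 [ 25.8 -58. ]
wrist [470.3 244.7] 3 [ 24.  -60.7]
wrist [365.9 279.3] 131 [-34.7 -33. ]
wrist [268.  264.5] 6 [-68.6  17.1]
wrist [267.4 285.6] 28 [-79.9   7.8]
```

arm_command --motion "0.4 -0.2 0 0 0 8 0.77; 0.8 -0.4 0 0 0 16 0.77; 1.2 -0.6 0 0 0 24 0.77; 1.6 -0.6 0 0 0 32 0.77; 2.1 -0.6 0 0 0 40 0.77; 2.7 -0.3 0 0 0 46 0.77; 3.65 0.6 0 0 0 46 0.77; 3.65 0.6 0 0 0 46 0.77"

```text
clock: 14.9
eef_pos: [0.5954, -0.0138, 0.0392]
orientation: [0.627, 0.779, 0.001, 0.0]
wrist_force: [0.1, 0.5, 0.4]
opening: 0.0202
gripper_force: 0.0
```

arm_command --motion "-0.15 0.6 -0.1 0 0 0 0.77; -0.3 1.3 -0.1 0 0 0 0.77; -0.45 2.1 -0.1 0 0 0 0.77; -0.65 3 -0.1 0 0 0 0.77; -0.85 4 -0.1 0 0 0 0.77; -1.1 5 -0.1 0 0 0 0.77; -1.25 5.7 -0.1 0 0 0 0.77; -1.25 5.7 -0.1 0 0 0 0.77"

```text
clock: 15.7
eef_pos: [0.5809, 0.0432, 0.038]
orientation: [0.627, 0.779, 0.0, -0.0]
wrist_force: [0.3, 0.2, 0.5]
opening: 0.02
gripper_force: 0.0
```

```bash
python3 look.py scene | grep -v ' 1 \['
```

```text
15.7 [0.5809 0.0432 0.038 ] tool tray mm [-1.6 64.5]
scene [251.8 218.7] 302 [  71.  -111.4]
scene [298.2 191.5] 15 [-95.4 -63.3]
scene [269.4 233.6] 71 [ 85.9 -33.8]
scene [322. 232.] 11 [-1.5 87.2]
scene [328.5 232. ] 2 [-11.8 102.6]
scene [335.6 246.2] 88 [ 19.5 145.8]
scene [330.6 236.9] 11 [ -0.2 117.1]
scene [337.5 237. ] 2 [-10.7 133.4]
scene [298.2 240.2] 12 [59.6 47.9]
scene [339.9 241.9] 14 [  0.4 148. ]
scene [289.5 243. ] 2 [81.1 33.4]
scene [292.5 242. ] 2 [73.7 38.3]
```

All three pucks are in the slot, at y ≈ 86, 116 and 147. I'll back off, lift and check.

arm_command --motion "0.4 -1.8 0 0 0 0 0.77; 0.8 -3.6 0 0 0 0 0.77; 1 -5 3 0 0 0 0.77; 1 -6.5 7 0 0 0 0.77; 1 -8 11 0 0 0 0.77; 1 -9 14 0 0 0 0.77; 1 -9 14 0 0 0 0.77; 1 -9 14 0 0 0 0.77"

```text
clock: 16.55
eef_pos: [0.5913, -0.0493, 0.1786]
orientation: [0.628, 0.778, 0.001, 0.0]
wrist_force: [-0.0, -0.0, -1.1]
opening: 0.02
gripper_force: 0.0
```

```bash
python3 look.py wrist | grep tool; ls pics | grep wrist
```

```text
16.55 [ 0.5913 -0.0493  0.1786] tool tray mm [-11.2 -28.1]
wrist_1140.png
wrist_1395.png
wrist_1655.png
wrist_484.png
```

View pics/wrist_1655.png

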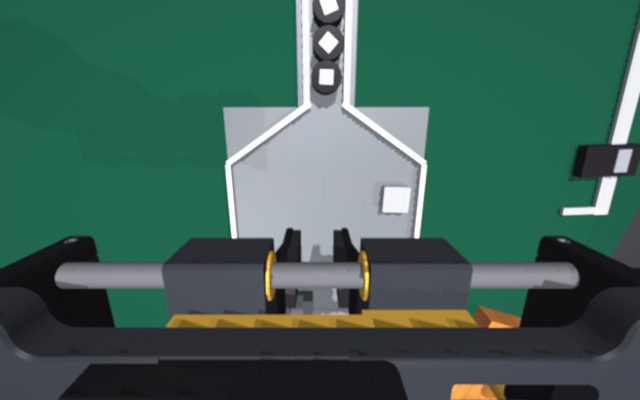

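The three pucks stand in single file in the slot at (327,76), (328,42) and (329,7), and the ref block is unmoved at (396,199). I'm handing in now.

```bash
python3 -c "
from plant import *
print(hand_in())"
```

```text
the job is handed in; nothing more can be done
None
```

I pushed all three pucks into the slot in single file, and the last picture shows them there with the gripper clear; I handed the job in at about 16.6 s, but no verdict came back.

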